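# Tap-centre a bowl on the banding wheel

## Task

The bisque bowl stands upside down and off-centre on the banding wheel: nudge it along the wheel head with your fingers until it stands centred on the wheel, then take your hand away. Don't pick it up or tip it, keep off the foot ring on top, which has fresh wax on it, and leave the other things on the table where they are.

Things in the scene. Friction and masses are not known exactly. Their poses are not given: they have to be found in the camera images.
- wheel_centre (a point): centre of the top face of the banding wheel's head, on its axis, 65 mm above the table. The head: a level grey iron disc 220 mm across with engraved rings 60, 100, 140 and 180 mm across about its centre. It turns stiffly on its upright axis (0.04 N m holds it); a push that does not point at the axis may turn it. The wheel's foot stays put on the table; its place varies.
- bowl: round pinkish-tan bisque bowl, rim down on the wheel head. Origin at the centre of its rim, level with the head; z up. Rim 130 mm across; side upright for 12 mm, then curving in: 125 mm across at height 26, 110 at 40, 88 at 50, flat top 68 at 56. 0.3 to 0.55 kg; slides under 1 to 6 N and stops with the push. At the start its centre is 30 to 43 mm from the axis, in any direction.
- bowl_foot: the bowl's foot ring, freshly waxed, part of the bowl: a ring 68 mm across, 5 mm thick and 7 mm high on top of the bowl, from 56 to 63 mm above the wheel head. Origin at the centre of the ring's lower face.
- spray_bottle: bystander: white spray bottle with a red trigger head, 72 mm across, 200 mm high, standing to one side; origin at the centre of its underside
- glaze_jar: bystander: lidded jar, 60 mm across, 85 mm high, standing to one side; origin at the centre of its underside
- beaker: bystander: bisque beaker, 72 mm across, 85 mm high, standing upright and open to one side; origin at the centre of its underside
- brush: bystander: flat hake brush, 180 mm long, 50 mm wide at the bristles, 9 mm thick, lying on the table to the robot's right, on the far side; origin at its middle, underneath, x along the brush towards the bristles
There are look-alikes about, which are no part of the job. What is shaped like the bowl but pink is not meant. What is shaped like the part that bears wheel_centre but orange is not meant.

How it is judged:
By the outcome, as a careful person would: the job done as asked, in the order asked, and still so for the second after the job is handed in, with the robot touching nothing.
It also fails if it takes over 45 s, if anything falls off the work surface, if the arm or the gripper's body presses on something with over 40 N, if the wrist force passes 120 N, or if a joint passes its speed limit or range.

## Robot

A 6-joint arm with a two-finger parallel gripper is mounted at the origin on the work surface. World frame = base frame: x ahead of the robot, y to its left, z up, the work surface at z = 0. Lengths are in m, angles in rad, forces in N, time in s.
With the tool pointing down it reaches from about 0.35 to 0.85 m from the base axis. Payload 8.1 kg.
Tool frame: the origin (TCP) lies between the finger pads; the fingertips stand 25 mm ahead of it and the grasp point (between the pads) lies 6 mm ahead of it; z points along the fingers, x is the direction in which the jaws open and shut, and the axes are right-handed (so a half turn about z gives the same grasp; the last joint's range is limited). The gripper opens to 93 mm and grips with 3 to 60 N. Pads are 15 mm wide; open, the fingers measure 128 mm over their backs; the gripper's body (75 mm by 188 mm) begins 65 mm behind the grasp point.
Start: joints at [-1.365, 0.13, 1.488, -0, 1.523, -0.085], TCP at [0.172, -0.575, 0.223] pointing down, gripper open.
Joint ranges: [-2.96, 2.96], [-0.89, 2.26], [0.02, 2.5], [-1.34, 4.48], [0, 2.73], [-2.66, 2.66]. Speed limits (rad/s): [2.39, 2.39, 2.79, 3.14, 3.14, 3.14].

## Interface

Orientations are given as [roll, pitch, yaw] about the fixed x, y, z axes, in that order (R = Rz(yaw) Ry(pitch) Rx(roll)).
In Python, from cell import ctrl gives the robot as it stands.
- The arm moves only by the shell command python3 -m handwheel 'ROWS' [FORCE]. ROWS is JSON, a list that holds one entry, the list of rows, each a list of 5 numbers: the shift along the tool's x, y, z in mm, then the turn about the tool's z in rad, then the finger opening in mm, from 0 to 93. A call has 1 to 10 rows; each row shifts and turns the commanded pose from where the row before left it, along the tool's axes as they then stand; what a row does not reach is not made up. A row lasts 1/10 s, in which the tool goes at most 50 mm and 8.59 degrees, less where a joint would pass 70% of its speed; a pose out of reach is approached as far as the arm can. A call is refused whole if a number of a shift passes 50 or a number of a turn 0.15, either way. A call with a gripper value outside its range is refused whole. The fingers move at their own pace and stop on an object; FORCE is the grip in N (left out, the last holds). Time passes only in rows, so rows that do not move let the fingers close. It gives the time, the measured TCP pose, the force and the opening at its end, in the units of the state.
- ctrl.state(): the state, without advancing time (a new reading comes with each control period).
- ctrl.grab_frame(name): name is "side" or "top" or "wrist"; returns a dict with "frame" (420x560x3 uint8, blue, green, red), "z_map" (420x560 float32, m along the optical axis (not along the pixel's ray), 0 where there is no reading), "vfov" (degrees; the focal length in pixels is half the picture's height over the tangent of half this angle, whatever the lens; pixels are square), "cx", "cy" (the principal point, pixels), "k1" (the pictures are not rectified: a ray, as slopes to the right and down, at radius r is drawn at 1 + k1 r^2 times it, then the intrinsics apply), "camera_from_world" (4x4, takes a point from world to camera coordinates). Camera axes: x right, y up, looking along -z (the intrinsics and any distortion apply to the point x, -y, -z); pixel columns grow to the right and rows downward; lengths in m; the calibration is good to about 2 mm. A picture is of the moment at which its call begins.
- ctrl.close_job(): hands the job in, once; it reports no verdict.
The state is a dict: "t": time; "joint_pos": joint angles; "qvel": joint speeds; "tau": joint torques, N m; "ee_pos": TCP position; "tool_rot": TCP orientation; "ft_force": force on the tool from outside, world axes, zero at the start; "wrist_torque": the same for the moment, N m; "grip_width": finger opening in m.
Only numpy, scipy, OpenCV 4.12 (cv2) and the standard library are available. Lean on these libraries where they do the work, as an engineer would, in place of code of your own. Each camera call takes 0.05 s, during which the arm holds its last target. There are 200 camera calls.

## Working session

There is one attempt and no reset: what is moved stays moved. The work goes in short steps, Python scripts to look and compute and a shell command to move; the robot and the scene stay as the last step left them, time stands still between calls to the robot, and variables do not carry over. Pictures are saved under pics/ and viewed, about 8 in all and at most 12, crops included, and the job is handed in when it is done.

```bash
ls; mkdir -p pics; cat > h.py <<'E'
import numpy as np, cv2
from cell import ctrl
def grab(n,save=None):
    d=ctrl.grab_frame(n)
    if save: cv2.imwrite('pics/'+save,d['frame'])
    return d
def world(d):
    """HxWx3 world points from z_map"""
    H,W=d['z_map'].shape; f=H/2/np.tan(np.radians(d['vfov'])/2)
    K=np.array([[f,0,d['cx']],[0,f,d['cy']],[0,0,1.]])
    v,u=np.mgrid[:H,:W].astype(np.float64)
    p=cv2.undistortPoints(np.stack([u,v],-1).reshape(-1,1,2),K,np.array([d['k1'],0,0,0.])).reshape(H,W,2)
    z=d['z_map'].astype(float)
    c=np.stack([p[...,0]*z,-p[...,1]*z,-z,np.ones_like(z)],-1)
    w=(c@np.linalg.inv(d['camera_from_world']).T)[...,:3]
    w[z<=0]=np.nan
    return w
E
python3 - <<'E'
from h import *
for n in('top','side'):
    d=grab(n,n+'0.png'); print(n,d['vfov'],d['k1'],np.linalg.inv(d['camera_from_world'])[:3,3])
    np.savez('/tmp/'+n+'0.npz',w=world(d),im=d['frame'])
print(ctrl.state())
a=cv2.imread('pics/top0.png')
E
```

```text
pics
top 56.40148689929566 0.000604429416472463 [ 0.44137633 -0.01777799  1.0421853 ]
side 55.0232520250268 -0.11565423864529267 [0.48865298 0.92708949 0.92715735]
{'t': 0.1, 'joint_pos': array([-1.36540138e+00,  1.31074997e-01,  1.48914339e+00,  5.72224418e-06,
        1.52299087e+00, -8.54101546e-02]), 'qvel': array([-0.00033912, -0.00301473, -0.00183496,  0.00038204,  0.00073821,
       -0.00078101]), 'tau': array([ 2.48244491e-03, -5.61338568e+01, -4.93096447e+01,  7.70500372e-02,
        2.91264290e-02, -3.54920940e-05]), 'ee_pos': array([ 0.17195134, -0.57432056,  0.22171352]), 'tool_rot': array([-3.14144905e+00,  1.61022408e-03, -1.27999139e+00]), 'ft_force': array([ 0.91139243, -0.44263926,  0.34122974]), 'wrist_torque': array([ 0.03460211,  0.02819503, -0.00300395]), 'grip_width': 0.09286360968575112}
```

View pics/top0.png

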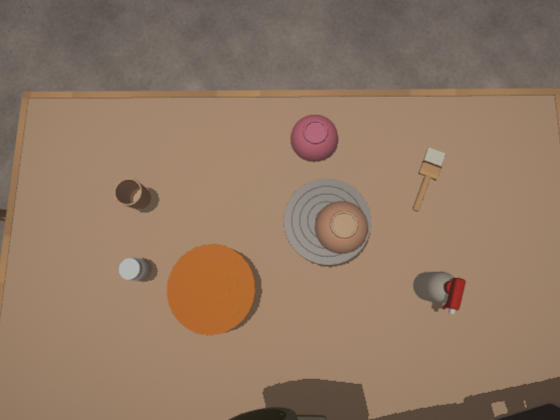

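View pics/side0.png

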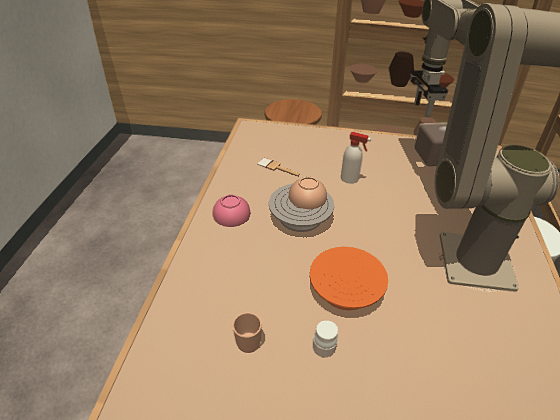

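Top view: grey wheel at about (327,222) with the bowl at (342,227); the pink bowl (315,137) and the orange wheel (212,290) are look-alikes. The side view agrees: bowl at (308,193), spray bottle at (352,160), pink bowl at (231,210).

```bash
cat >> h.py <<'E'
from scipy.optimize import least_squares
def measure(w,im,guess,verbose=True):
    """wheel centre and bowl centre from a world cloud"""
    g=np.array(guess); near=np.linalg.norm(w[...,:2]-g,axis=-1)<0.15
    hsv=cv2.cvtColor(im,cv2.COLOR_BGR2HSV); s=hsv[...,1]
    z=w[...,2]
    head=near&(abs(z-0.065)<0.006)&(s<70)
    p=w[head]
    hull=cv2.convexHull((p[:,:2]*1e4).astype(np.float32))[:,0]/1e4
    r=least_squares(lambda c:np.linalg.norm(hull-c[:2],axis=1)-c[2],[*g,.11],loss='soft_l1',f_scale=.001).x
    zh=np.median(p[:,2])
    b=near&(z>zh+.008)&(s>70)&(z<zh+.066)&(np.linalg.norm(w[...,:2]-g,axis=-1)<.12)
    q=w[b]; hh=q[:,2]-zh
    k=(hh>.010)&(hh<.051); q1=q[k]; h1=hh[k]
    R=np.interp(h1,[0,.012,.026,.040,.050,.056],[.065,.065,.0625,.055,.044,.034])
    c=least_squares(lambda c:np.linalg.norm(q1[:,:2]-c,axis=1)-R,q1[:,:2].mean(0),loss='soft_l1',f_scale=.002)
    c=c.x
    f=q[hh>.058]; fc=cv2.minEnclosingCircle((f[:,:2]*1e4).astype(np.float32)) if len(f)>5 else None
    if verbose: print('wheel',r.round(4),'zh',zh.round(4),len(p),'bowl',c.round(4),len(q1),'foot',None if fc is None else (np.array(fc[0])/1e4,fc[1]/1e4),'off mm',((c-r[:2])*1e3).round(1))
    return r,c
E
python3 - <<'E'
from h import *
for n in('top','side'):
    D=np.load(f'/tmp/{n}0.npz'); w,im=D['w'],D['im']
    if n=='top': g=w[245,310,:2]; g=w[222,300,:2]+[0,-.05]; print(g)
    g=measure(w,im,g)[0][:2]
    if n=='top':
        for nm,(u,v) in dict(pink=(315,132),spray=(442,285),brush=(425,180),jar=(130,268),orange=(212,290)).items(): print(nm,w[v,u].round(3))
E
```

```text
[ 0.57885887 -0.09200524]
wheel [ 0.5822 -0.1082  0.109 ] zh 0.065 3706 bowl [ 0.5655 -0.142 ] 1156 foot (array([ 0.56601851, -0.14148582]), 0.03404303894042969) off mm [-16.7 -33.8]
pink [ 0.82  -0.082  0.057]
spray [ 0.428 -0.353  0.15 ]
brush [ 0.701 -0.376  0.012]
jar [0.459 0.373 0.088]
orange [0.409 0.174 0.067]
wheel [ 0.5826 -0.107   0.1094] zh 0.0645 1396 bowl [ 0.566  -0.1434] 587 foot (array([ 0.5674104 , -0.13983666]), 0.03541360168457031) off mm [-16.5 -36.4]
```

```bash
cat >> h.py <<'E'
from scipy.spatial.transform import Rotation as Rn
def togo(x,y,z,yaw):
    s=ctrl.state(); R=Rn.from_euler('xyz',s['tool_rot']).as_matrix()
    d=R.T@(np.array([x,y,z])-s['ee_pos'])*1e3
    dy=(yaw-s['tool_rot'][2]+np.pi)%(2*np.pi)-np.pi
    print('t',s['t'].__round__(2),'ee',s['ee_pos'].round(4),'rot',s['tool_rot'].round(3),'F',s['ft_force'].round(1),'shift',d.round(1),'turn',round(-dy,3))
E
python3 -m handwheel '[[[0,0,-40,0,70],[0,0,-40,0,70],[0,0,0,-0.138,70],[0,0,0,-0.138,70],[0,0,0,-0.138,70],[0,0,0,-0.138,70],[0,0,0,-0.138,70],[0,0,0,-0.138,70]]]'
python3 -c "
from h import *
togo(.526,-.225,.30,-.449)"
```

```text
t: 0.9
ee_pos: [0.172, -0.5746, 0.302]
tool_rot: [-3.141, 0.001, -0.446]
ft_force: [-0.2, -0.2, 0.3]
grip_width: 0.07
t 0.9 ee [ 0.172  -0.5746  0.302 ] rot [-3.141e+00  1.000e-03 -4.460e-01] F [-0.2 -0.2  0.3] shift [ 168.4 -468.1    2.3] turn 0.003
```

```bash

python3 -m handwheel '[[[17,-46.8,0,0,70],[17,-46.8,0,0,70],[17,-46.8,0,0,70],[17,-46.8,0,0,70],[17,-46.8,0,0,70],[17,-46.8,0,0,70],[17,-46.8,0,0,70],[17,-46.8,0,0,70],[17,-46.8,0,0,70],[16,-46.8,0,0,70]]]'
python3 - <<'E'
from h import *
togo(.526,-.225,.12,-.449)
d=grab('wrist','wrist1.png'); measure(world(d),d['frame'],[.5823,-.1077])
E
```

```text
t: 1.9
ee_pos: [0.5296, -0.2258, 0.3022]
tool_rot: [3.142, 0.0, -0.452]
ft_force: [1.0, -0.2, 0.0]
grip_width: 0.07
t 1.9 ee [ 0.5296 -0.2258  0.3022] rot [ 3.142  0.    -0.452] F [ 1.  -0.2  0. ] shift [ -3.5   0.8 182.2] turn -0.003
wheel [ 0.5845 -0.11    0.1094] zh 0.0655 15379 bowl [ 0.5673 -0.1437] 4741 foot (array([ 0.56675376, -0.14421028]), 0.03305108337402344) off mm [-17.1 -33.7]
```

View pics/wrist1.png

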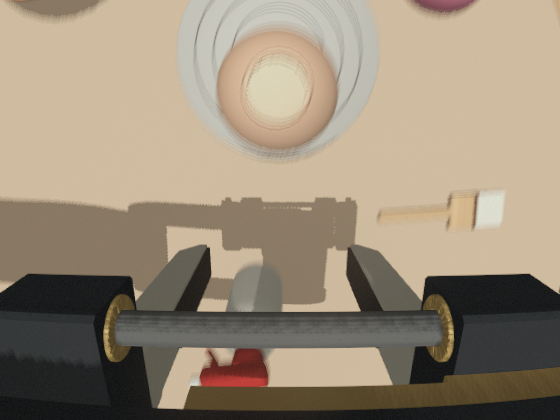

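The wrist view shows the bowl at (277,90) straight ahead of the finger gap, with the spray bottle (255,300) behind. Before descending I'll check how far the bottle is from the gripper.

```bash

python3 - <<'E'
from h import *
u=np.array([.438,.899])
for n in('top','side'):
    w=np.load(f'/tmp/{n}0.npz')['w'].reshape(-1,3)
    m=(abs(w[:,0]-.43)<.1)&(abs(w[:,1]+.36)<.1)&(w[:,2]>.03)&(w[:,2]<.22)
    q=w[m]; print(n,q.min(0).round(3),q.max(0).round(3),'ahead',((q[:,:2]-[.526,-.225])@u).max().round(3))
togo(.526,-.225,.095,-.454)
E
```

```text
top [ 0.37  -0.386  0.03 ] [ 0.458 -0.331  0.204] ahead -0.137
side [ 0.371 -0.376  0.03 ] [ 0.459 -0.327  0.202] ahead -0.131
t 1.95 ee [ 0.5336 -0.2199  0.3018] rot [-3.137  0.    -0.447] F [-2.   4.5 -0.7] shift [ -4.6   8.8 206.8] turn 0.007
```

```bash

python3 -m handwheel '[[[-4,8,30,0.005,70],[0,0,40,0,70],[0,0,40,0,70],[0,0,40,0,70],[0,0,30,0,70],[0,0,20,0,70],[0,0,0,0,70],[0,0,0,0,70],[0,0,0,0,70]]]'
python3 - <<'E'
from h import *
togo(.526,-.225,.095,-.454)
E
```

```text
t: 2.85
ee_pos: [0.5224, -0.2337, 0.1045]
tool_rot: [3.141, -0.003, -0.457]
ft_force: [-0.2, -1.0, 0.5]
grip_width: 0.0698
t 2.85 ee [ 0.5224 -0.2337  0.1045] rot [ 3.141e+00 -3.000e-03 -4.570e-01] F [-0.2 -1.   0.5] shift [-0.6 -9.4  9.5] turn -0.003
```

```bash

python3 -m handwheel '[[[0,0,9.5,0,70],[0,-6,0,0,70],[0,-7,0,0,70],[0,-7,0,0,70],[0,-6,0,0,70],[0,-4,0,0,70],[0,-2,0,0,70],[0,0,0,0,70],[0,0,0,0,70]]]'
python3 - <<'E'
from h import *
togo(.5557,-.1643,.095,-.454)
d=grab('wrist','wrist2.png'); measure(world(d),d['frame'],[.5823,-.1077])
d=grab('side'); measure(world(d),d['frame'],[.5823,-.1077])
E
```

```text
t: 3.75
ee_pos: [0.5355, -0.2044, 0.0931]
tool_rot: [3.141, 0.0, -0.457]
ft_force: [-0.3, -0.7, -0.2]
grip_width: 0.07
t 3.75 ee [ 0.5355 -0.2044  0.0931] rot [ 3.141  0.    -0.457] F [-0.3 -0.7 -0.2] shift [  0.4 -44.9  -1.9] turn -0.003
wheel [ 0.5844 -0.1099  0.1097] zh 0.0653 28200 bowl [ 0.5672 -0.1439] 18963 foot (array([ 0.54893975, -0.16090431]), 0.05824000244140625) off mm [-17.2 -34. ]
wheel [ 0.5823 -0.1067  0.1091] zh 0.0645 1391 bowl [ 0.566  -0.1439] 603 foot (array([ 0.55644116, -0.16044249]), 0.06274827270507813) off mm [-16.3 -37.1]
```

View pics/wrist2.png

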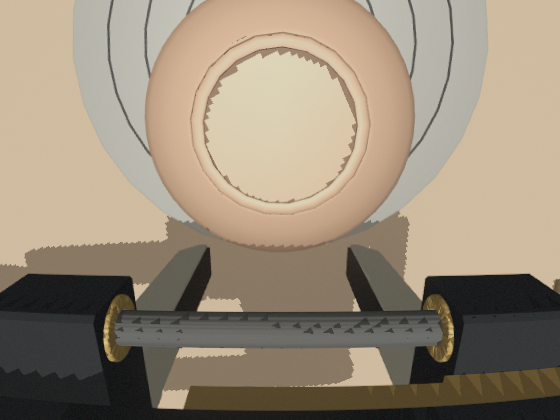

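The bowl (centre 280,124) sits symmetrically ahead of both fingers, which are just short of contact. I'll raise 2 mm and push slowly.

```bash

python3 -m handwheel '[[[0,0,-1.5,0,70],[0,-4,0,0,70],[0,-4,0,0,70],[0,-4,0,0,70],[0,-4,0,0,70],[0,-4,0,0,70],[0,-4,0,0,70],[0,-2,0,0,70],[0,0,0,0,70],[0,0,0,0,70]]]'
python3 - <<'E'
from h import *
togo(.5557,-.1643,.095,-.454)
for n in('wrist','side','top'):
  d=grab(n); measure(world(d),d['frame'],[.5823,-.1077])
E
```

```text
t: 4.85
ee_pos: [0.5471, -0.1808, 0.0946]
tool_rot: [-3.141, 0.0, -0.457]
ft_force: [-0.6, -0.4, 0.7]
grip_width: 0.0698
t 4.85 ee [ 0.5471 -0.1808  0.0946] rot [-3.141  0.    -0.457] F [-0.6 -0.4  0.7] shift [  0.5 -18.6  -0.4] turn -0.003
wheel [ 0.5842 -0.1098  0.1096] zh 0.0652 40427 bowl [ 0.5744 -0.1286] 20261 foot (array([ 0.55871675, -0.14223083]), 0.05408989868164062) off mm [ -9.8 -18.8]
wheel [ 0.5826 -0.1067  0.1091] zh 0.0643 1276 bowl [ 0.573  -0.1282] 606 foot (array([ 0.55440488, -0.14484452]), 0.059253173828125) off mm [ -9.6 -21.5]
wheel [ 0.5826 -0.1074  0.1084] zh 0.065 2807 bowl [ 0.5725 -0.1271] 725 foot (array([ 0.57291182, -0.12600337]), 0.033373016357421875) off mm [-10.  -19.6]
```

```bash

python3 -m handwheel '[[[0,-3,0,0,70],[0,-3,0,0,70],[0,-3,0,0,70],[0,-3,0,0,70],[0,-2,0,0,70],[0,-2,0,0,70],[0,0,0,0,70],[0,0,0,0,70],[0,0,0,0,70]]]'
python3 - <<'E'
from h import *
togo(.5557,-.1643,.095,-.454)
for n in('wrist','side','top'):
  d=grab(n,n+'4.png'); measure(world(d),d['frame'],[.5823,-.1077])
E
```

```text
t: 5.9
ee_pos: [0.5541, -0.1665, 0.0946]
tool_rot: [-3.141, 0.0, -0.457]
ft_force: [-0.9, 1.4, 0.5]
grip_width: 0.0703
t 5.9 ee [ 0.5541 -0.1665  0.0946] rot [-3.141  0.    -0.457] F [-0.9  1.4  0.5] shift [ 0.5 -2.7 -0.4] turn -0.003
wheel [ 0.5843 -0.11    0.1097] zh 0.0652 45224 bowl [ 0.5814 -0.1143] 20094 foot (array([ 0.56424897, -0.12608928]), 0.0540203125) off mm [-2.8 -4.3]
wheel [ 0.5826 -0.1067  0.1091] zh 0.0645 1174 bowl [ 0.58   -0.1142] 611 foot (array([ 0.56085015, -0.13136691]), 0.061112353515625) off mm [-2.6 -7.5]
wheel [ 0.5826 -0.1074  0.1083] zh 0.0649 2186 bowl [ 0.5795 -0.1129] 659 foot (array([ 0.5799541 , -0.11090558]), 0.03269462585449219) off mm [-3.1 -5.4]
```

View pics/wrist4.png

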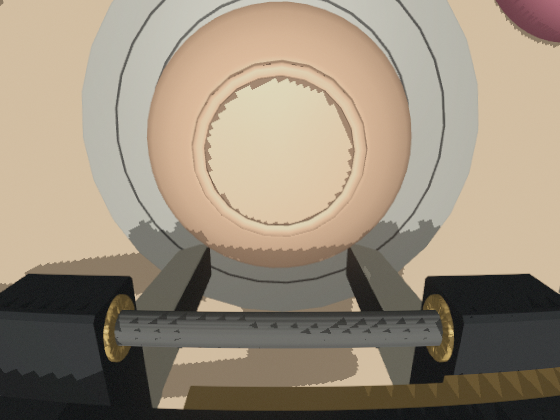

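Bowl (280,135) is a bit near of centre inside the 140 mm ring. I'll push 4 mm more, then back off, rise, and look from above.

```bash

python3 -m handwheel '[[[0,-1.5,0,0,70],[0,-1.5,0,0,70],[0,-1,0,0,70],[0,0,0,0,70],[0,0,0,0,70],[0,3,0,0,70],[0,8,0,0,70],[0,12,0,0,70],[0,12,0,0,70],[0,5,0,0,70]]]'
python3 -m handwheel '[[[0,0,-20,0,70],[0,0,-35,0,70],[0,0,-40,0,70],[0,0,-40,0,70],[0,0,-20,0,70],[0,0,0,0,70],[0,0,0,0,70],[0,0,0,0,70],[0,0,0,0,70]]]'
python3 - <<'E'
from h import *
togo(.5557,-.1643,.095,-.454)
for n in('wrist','side','top'):
  d=grab(n,n+'5.png'); w=world(d);measure(w,d['frame'],[.5823,-.1077]); np.savez(f'/tmp/{n}5.npz',w=w,im=d['frame'],d=np.array(d,dtype=object))
E
```

```text
t: 7.05
ee_pos: [0.5374, -0.2006, 0.0946]
tool_rot: [3.141, 0.0, -0.458]
ft_force: [0.6, -0.2, 0.2]
grip_width: 0.0699
t: 7.95
ee_pos: [0.5372, -0.1986, 0.2474]
tool_rot: [3.142, 0.003, -0.457]
ft_force: [0.3, -1.4, 0.2]
grip_width: 0.07
t 7.95 ee [ 0.5372 -0.1986  0.2474] rot [ 3.142e+00  3.000e-03 -4.570e-01] F [ 0.3 -1.4  0.2] shift [  2.  -39.  152.4] turn -0.003
wheel [ 0.5843 -0.1098  0.1095] zh 0.0652 21227 bowl [ 0.5833 -0.1109] 7635 foot (array([ 0.58315811, -0.1108601 ]), 0.03330070495605469) off mm [-1. -1.]
wheel [ 0.5827 -0.108   0.1098] zh 0.0643 1195 bowl [ 0.5817 -0.1103] 593 foot (array([ 0.58034893, -0.10896063]), 0.035761697387695315) off mm [-1.1 -2.3]
wheel [ 0.5822 -0.108   0.1088] zh 0.0648 3598 bowl [ 0.5814 -0.1092] 1135 foot (array([ 0.57978135, -0.10913702]), 0.035001248168945315) off mm [-0.8 -1.2]
```

View pics/wrist5.png

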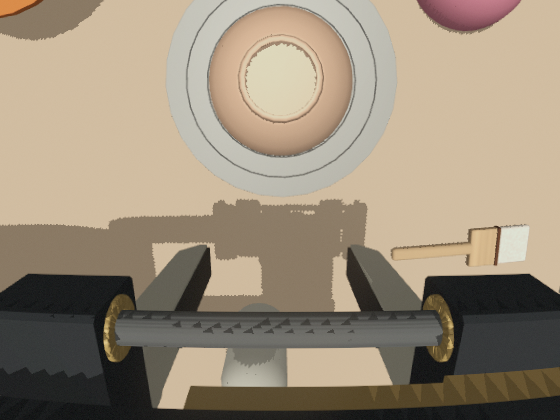

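Bowl at (280,80), with the 140 mm ring almost even around it. All three cameras agree on 1.4–2.5 mm short along the push line. One small finishing nudge.

```bash

python3 -m handwheel '[[[0,0,40,0,70],[0,0,40,0,70],[0,0,40,0,70],[0,0,20,0,70],[0,0,12,0,70],[0,0,0,0,70],[0,0,0,0,70],[0,0,0,0,70]]]'
python3 -c "
from h import *
togo(.5569,-.1618,.095,-.454)"
```

```text
t: 8.9
ee_pos: [0.5395, -0.1996, 0.0997]
tool_rot: [-3.142, -0.003, -0.457]
ft_force: [1.1, 0.1, -0.1]
grip_width: 0.0702
t 8.9 ee [ 0.5395 -0.1996  0.0997] rot [-3.142e+00 -3.000e-03 -4.570e-01] F [ 1.1  0.1 -0.1] shift [ -1.  -41.6   4.7] turn -0.003
```

```bash

python3 -m handwheel '[[[-1,0,4.5,0,70],[0,-6,0,0,70],[0,-9,0,0,70],[0,-9,0,0,70],[0,-6,0,0,70],[0,-3,0,0,70],[0,-2,0,0,70],[0,0,0,0,70],[0,0,0,0,70]]]'
python3 -c "
from h import *
togo(.5569,-.1618,.095,-.454)"
```

```text
t: 9.8
ee_pos: [0.5526, -0.1672, 0.0931]
tool_rot: [3.141, 0.0, -0.457]
ft_force: [0.3, -0.1, -0.5]
grip_width: 0.0698
t 9.8 ee [ 0.5526 -0.1672  0.0931] rot [ 3.141  0.    -0.457] F [ 0.3 -0.1 -0.5] shift [ 1.4 -6.8 -1.9] turn -0.003
```

```bash

python3 -m handwheel '[[[1,0,-1.5,0,70],[0,-2,0,0,70],[0,-1.5,0,0,70],[0,-1,0,0,70],[0,-1,0,0,70],[0,-1,0,0,70],[0,0,0,0,70],[0,0,0,0,70],[0,0,0,0,70]]]'
python3 - <<'E'
from h import *
togo(.5569,-.1618,.095,-.454)
for n in('wrist','side','top'):
  d=grab(n); measure(world(d),d['frame'],[.5823,-.1077])
E
```

```text
t: 10.7
ee_pos: [0.5564, -0.1618, 0.0946]
tool_rot: [3.142, 0.0, -0.457]
ft_force: [-0.8, -1.8, 0.7]
grip_width: 0.0698
t 10.7 ee [ 0.5564 -0.1618  0.0946] rot [ 3.142  0.    -0.457] F [-0.8 -1.8  0.7] shift [ 0.4 -0.2 -0.4] turn -0.003
wheel [ 0.5844 -0.1098  0.1096] zh 0.0652 46088 bowl [ 0.5836 -0.1099] 20084 foot (array([ 0.56761328, -0.12354114]), 0.05424127807617188) off mm [-0.8 -0.1]
wheel [ 0.5829 -0.1071  0.1095] zh 0.0643 1153 bowl [ 0.5824 -0.1099] 619 foot (array([ 0.56466855, -0.12540981]), 0.06193831787109375) off mm [-0.5 -2.8]
wheel [ 0.5824 -0.1078  0.1086] zh 0.0649 1984 bowl [ 0.5816 -0.1085] 639 foot (array([ 0.5819959 , -0.10563982]), 0.032886566162109374) off mm [-0.8 -0.7]
```

Centred to within about 1 mm. Now I'll withdraw and check.

```bash

python3 -m handwheel '[[[0,3,0,0,70],[0,8,0,0,70],[0,12,0,0,70],[0,12,0,0,70],[0,5,0,0,70],[0,0,0,0,70],[0,0,-20,0,70],[0,0,-35,0,70],[0,0,-40,0,70],[0,0,-40,0,70]]]'
python3 -m handwheel '[[[0,0,-20,0,70],[0,0,0,0,70],[0,0,0,0,70],[0,0,0,0,70],[0,0,0,0,70],[0,0,0,0,70]]]'
python3 - <<'E'
from h import *
for n in('wrist','side','top'):
  d=grab(n,n+'7.png'); measure(world(d),d['frame'],[.5823,-.1077])
a=cv2.imread('pics/wrist7.png')[0:215,150:420]; b=cv2.imread('pics/top7.png')[100:330,100:480]
a=cv2.resize(a,None,fx=1.4,fy=1.4); c=np.zeros((600,800,3),np.uint8); c[:a.shape[0],:a.shape[1]]=a; c[600-b.shape[0]:,:b.shape[1]]=b
s=cv2.imread('pics/side7.png')[120:360,200:420]; c[:240,400:620]=s
cv2.imwrite('pics/final.png',c)
E
```

```text
t: 11.85
ee_pos: [0.5385, -0.1972, 0.2307]
tool_rot: [-3.141, 0.001, -0.457]
ft_force: [0.4, -0.5, 0.7]
grip_width: 0.0696
t: 12.45
ee_pos: [0.5382, -0.1973, 0.2481]
tool_rot: [3.142, 0.002, -0.457]
ft_force: [-0.2, -0.9, -0.4]
grip_width: 0.0703
wheel [ 0.5841 -0.11    0.1094] zh 0.0652 21432 bowl [ 0.5839 -0.1097] 7649 foot (array([ 0.58357891, -0.10973732]), 0.033340576171875) off mm [-0.2  0.3]
wheel [ 0.5826 -0.1081  0.1097] zh 0.0644 1188 bowl [ 0.5824 -0.1093] 609 foot (array([ 0.5818937 , -0.10696056]), 0.033838909912109374) off mm [-0.2 -1.2]
wheel [ 0.5824 -0.1079  0.1088] zh 0.0648 3553 bowl [ 0.5818 -0.1079] 1132 foot (array([ 0.58152725, -0.10854617]), 0.03534499816894531) off mm [-0.6 -0. ]
```

View pics/final.png

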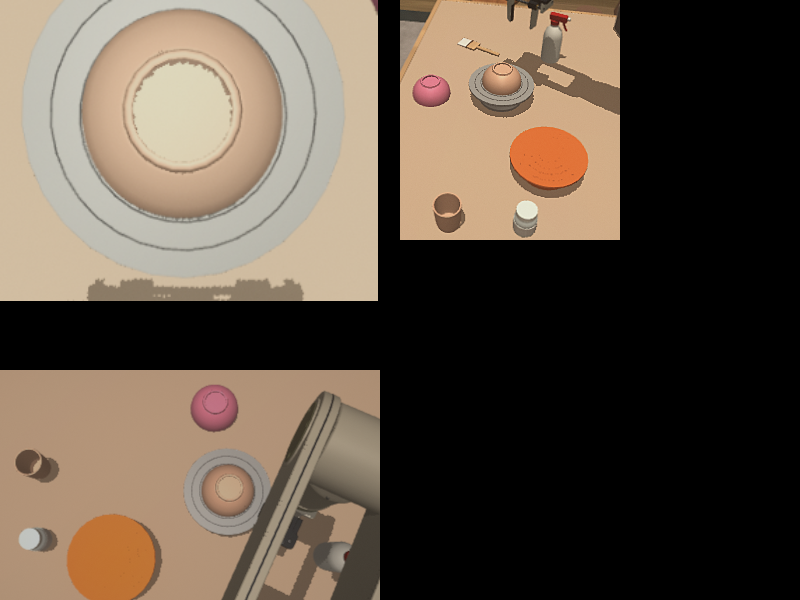

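The final composite shows the bowl centred in the engraved rings: in the wrist crop the bowl is at (183,113) and the wheel's ring at about (184,110). The bystanders are where they started and the hand is clear.

```bash
python3 -c "
from cell import ctrl
print(ctrl.close_job())"
```

```text
the job is handed in; nothing more can be done
None
```

The bowl now stands centred on the banding wheel, and I handed the job in with the hand clear, at about 12.6 s of robot time.

- **How:** I slid it along the line through the wheel's axis, pushing low on its upright side with the two fingers open to 70 mm. A final nudge of about 1.5 mm finished it. I then backed off and lifted the hand about 150 mm.
- **Centring:** After withdrawing, the bowl's offset from the wheel's centre measured (-0.2, 0.3) mm from the wrist camera, (-0.2, -1.2) mm from the side and (-0.6, 0.0) mm from the top. The side camera differs from the others by about 1.2–1.5 mm in y, within the stated calibration error of about 2 mm.
- **Handling:** Force readings taken between moves stayed below about 5 N. I never put the fingers near the foot ring.
- **Bystanders:** In the last pictures the other objects look to be where they started. I judged that by eye and did not measure them again. The arm hid part of the right side from the top camera, but the side view showed the brush and spray bottle in place.

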